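Lock the blending cup onto the blender base

ROBOT

A 7-joint arm with a two-finger parallel gripper is mounted at the origin on a cart in front of the work surface, level with it; the furniture and walls round the work are solid. World frame = base frame: x ahead of the robot, y to its left, z up, the work surface at z = 0. Lengths are in m, angles in rad, forces in N, time in s.
With the tool pointing down it reaches from about 0.4 to 0.85 m from the base axis. Payload 4.5 kg.
Tool frame: the origin (TCP) lies at the very end of the fingers, on their centre line; the grasp point (between the pads) lies 19 mm behind it (r.grip_point_offset is the distance from the TCP to the grasp point, in m); z points along the fingers, y is the line along which they close (so a half turn about z gives the same grasp; the last joint's range is limited). The gripper opens to 88 mm and grips with 3 to 60 N. Pads are 18 mm wide; open, the fingers measure 123 mm over their backs; the gripper's body (75 mm by 187 mm) begins 45 mm behind the grasp point.
Start: joints at [-1.284, 0.689, -0.195, 1.565, 0.157, 0.902, -0.215], TCP at [0.156, 0.605, 0.239] pointing down, gripper open.
Joint ranges: [-3.01, 3.01], [-0.46, 2.08], [-1.47, 1.51], [0.13, 2.56], [-1, 4.14], [0.04, 2.09], [-2.66, 2.66]. Speed limits (rad/s): [2.57, 2.57, 3.14, 3.14, 3.14, 3.14, 3.14].

INTERFACE

Orientations are given as a unit quaternion [x, y, z, w].
In Python, from plant import r gives the robot as it stands.
- The arm moves only by the tool carry_out, never from a script. Its argument "rows" is a list of rows, each a list of 3 entries, a list of its own where there are three numbers: the shift along the tool's x, y, z in cm, then the turn, a rotation vector about the tool's x, y, z in degrees, then the closure, from 0 (fully open) to 1 (shut). A call has 1 to 12 rows; each row is the pose to reach, as a shift and turn from the pose commanded when the call began, along the tool's axes at that moment; what a row does not reach only later rows make up. A row lasts 1/10 s, in which the tool goes at most 50 mm and 8.59 degrees, less where a joint would pass 70% of its speed; a pose out of reach is approached as far as the arm can. A call with a gripper value outside its range is refused whole. The fingers move at their own pace and stop on an object; "newtons" is the grip in N (left out, the last holds). Time passes only in rows, so rows that repeat a pose let the fingers close. It gives the time, the measured TCP pose, the force, the opening and the grip force at its end, in the units of the state.
- r.get_state(): the state, without advancing time (a new reading comes with each control period).
- r.snapshot(name): name is "scene" or "top"; returns a dict with "image" (400x640x3 uint8, red, green, blue), "fx", "fy", "cx", "cy" (pixels), "pose" (4x4, takes a point from camera to world coordinates). Camera axes: x right, y up, looking along -z (the intrinsics and any distortion apply to the point x, -y, -z); pixel columns grow to the right and rows downward; lengths in m; the calibration is good to about 2 mm. A picture is of the moment at which its call begins. There is no depth.
- r.finish_job(): hands the job in; it is judged then, once.
The state is a dict: "clock": time; "q": joint angles; "qd": joint speeds; "joint_torque": joint torques, N m; "tool_pos": TCP position; "eef_rot": TCP orientation; "contact_force": force on the tool from outside, world axes, zero at the start; "moment": the same for the moment, N m; "opening": opening from 0.0 (shut) to 1.0 (fully open); "finger_force": force on a finger pad.
Only numpy, scipy, OpenCV 4.12 (cv2) and the standard library are available. Lean on these libraries where they do the work, as an engineer would, in place of code of your own. Each camera call takes 0.05 s, during which the arm holds its last target. There are 200 camera calls.

TASK

Pick up the blending cup, which stands upside down on its blade ring, and fit it to the blender base: set it into the collar, feel for the slots so that its lugs drop in, push it down against the spring, turn it clockwise (seen from above) to the stop, and let it rise into its lock so that it stays there when you let go. The collar and lugs are thin plastic, so never force the cup against the base, and leave the mugs, the coaster and the pepper shaker where they stand.

Things in the scene. Friction and masses are not known exactly. Their poses are not given: they have to be found in the camera images.
- cup: Clear plastic blending cup of a small blender, upside down on its black blade ring; 122 mm tall, 0.3 kg. Origin on its axis at the underside of the ring, z up the axis. The upper 40 mm (z 82 to 122 mm) is a straight round grip of 60 mm diameter; below, it widens to 69 mm. The ring (z 0 to 22 mm) is screwed on by hand and does not slip on the cup below 0.9 N m.
- cup_foot (a point): The cup's origin: middle of the blade ring's underside. The ring is 72 mm across, foot chamfered 2 mm; three lugs 120 deg apart reach a radius of 42.5 mm, each 12.5 mm wide, z 8 to 14 mm. One lug lies somewhere within 23 deg to either side of the cup's +x; the cup's pose does not tell where, as the ring is screwed on differently each time. Plastic slides on plastic with friction about 0.25.
- blender_base: Motor base of the blender, white with a black collar on top; stands fast. Origin at the centre of its underside, z up, round push switch on its -x side. 122 mm in diameter at the foot, 107 mm at the top, 92 mm tall.
- collar_top (a point): Centre of the collar's top face, 92 mm above the base's origin. A flat lip leaves a bore of 76 mm; under it a channel of 89 mm takes the lugs. Three slots through the lip, each 24 deg (16 mm) wide, centred on the base's +x and 120 deg to either side. Cup origin 84 mm above the base's origin: lugs lie on the lip outside the slots; lower: lugs are in the slots.
- lock_seat (a point): Where the cup's origin ends up when locked: on the axis, 75 mm above the base's origin. In the slots the cup sinks to 79 mm, onto the sprung plate; below 72 mm (14 N) it can be turned, clockwise from above only; 70 mm is a hard bottom. 72 to 76 deg from the slots it meets a stop; let rise there, its lugs come up 3 mm into pockets. Short of them it does not lock.
- spring_plate (a joint): Sprung drive plate, 66 mm in diameter, at the bottom of the collar: how far it is pressed down, in m. 0 at rest (top 79 mm above the base's origin), 0.004 with the cup locked, 0.009 at its lower end. It pushes up with 6 N at rest and 1.2 N more per mm.
- mug_a: White mug, 83 mm wide and 86 mm tall, bystander. Origin at the centre of its underside.
- mug_b: White mug, reddish inside, 87 mm wide and 90 mm tall, bystander. Origin at the centre of its underside.
- wood_coaster: Round wooden coaster, 100 mm in diameter, 12 mm thick, bystander. Origin at the centre of its underside.
- spare_pepper: White shaker, 35 mm in diameter, 74 mm tall, bystander. Origin at the centre of its underside.

How it is judged:
At the end, for the whole second after the job is handed in: The cup is locked upright in the base and stays there by itself: its origin 73.5 to 76.5 mm above the base's origin and within 4 mm of its axis, tilted less than 0.05 rad, the sprung plate still pressed down by more than 2 mm, the cup at rest (z of cup in the frame of blender_base between 0.0735 and 0.0765 m and horizontal distance between cup and blender_base below 0.004 m and angle between cup's own z axis and vertical below 0.05 rad and value of joint spring_plate above 0.002 m and linear speed of cup below 0.01 m/s and angular speed of cup below 0.05 rad/s); the robot touches nothing.
It fails at once if The cup is forced against the base with more than 60 N (contact force between cup and blender_base above 60 N).
It fails at once if The cup is tipped over by more than 0.6 rad (angle between cup's own z axis and vertical above 0.6 rad).
It fails at once if A mug, the wooden coaster or the pepper shaker is moved more than 30 mm or tipped by more than 0.4 rad (distance of any of mug_a, mug_b, wood_coaster, spare_pepper from where it was at the start of the episode above 0.03 m or angle between any of mug_a, mug_b, wood_coaster, spare_pepper's own z axis and vertical above 0.4 rad).
It also fails if it takes over 72 s, if anything falls off the work surface, if the arm or the gripper's body presses on something with over 40 N, if the wrist force passes 120 N, or if a joint passes its speed limit or range.

## Working session

There is one attempt and no reset: what is moved stays moved. The work goes in short steps, Python scripts to look and compute and a tool call to move; the robot and the scene stay as the last step left them, time stands still between calls to the robot, and variables do not carry over. Pictures are saved under pics/ and viewed, at most 10 in all, crops included, and the job is handed in when it is done.

Besides the shell and the picture viewer there is one more tool, called after "Request:" as name(argument=value, ...) on one line, values as JSON. carry_out: Moves the arm, as the interface text tells. Its arguments: {"type":"object","properties":{"rows":{"type":"array"},"newtons":{"type":"number"}},"required":["rows"]}

```bash
ls; mkdir -p pics
python3 - <<'E'
from plant import r
import cv2, numpy as np
for n in ("scene","top"):
    s=r.snapshot(n); cv2.imwrite(f"pics/{n}0.png",s["image"][:,:,::-1]); print(n,[s[k] for k in("fx","fy","cx","cy")],[k for k in s]); print(np.round(s["pose"],4))
print(r.get_state())
E
```

```text
pics
scene [449.45344700943605, 449.45344700943605, 328.07777073452826, 203.3907143016104] ['image', 'fx', 'fy', 'cx', 'cy', 'pose']
[[ 0.6091  0.4042 -0.6824 -0.0185]
 [-0.7928  0.2872 -0.5375 -0.4922]
 [-0.0213  0.8684  0.4954  0.5358]
 [ 0.      0.      0.      1.    ]]
top [462.52320166843873, 462.52320166843873, 315.694766051844, 202.02808235077597] ['image', 'fx', 'fy', 'cx', 'cy', 'pose']
[[-2.0000e-03  9.9350e-01 -1.1340e-01  4.7330e-01]
 [-9.9990e-01 -5.0000e-04  1.3700e-02 -1.7900e-02]
 [ 1.3500e-02  1.1340e-01  9.9350e-01  1.0736e+00]
 [ 0.0000e+00  0.0000e+00  0.0000e+00  1.0000e+00]]
{'clock': 0.1, 'q': array([-1.28419716,  0.68988849, -0.19451119,  1.56624339,  0.15725613,
        0.90248352, -0.21508056]), 'qd': array([ 0.0032132 , -0.00231372, -0.00126248, -0.00378823,  0.00088649,
       -0.00118712, -0.00012019]), 'joint_torque': array([-3.82603888e-03, -5.28491020e+01, -1.27171677e+00, -1.53833109e+01,
       -5.25831606e-02,  2.03445576e-03,  3.72781119e-05]), 'tool_pos': array([0.15621569, 0.60457638, 0.23799635]), 'eef_rot': array([ 1.26032438e-01,  9.92025783e-01, -8.16861779e-04, -5.82350430e-05]), 'contact_force': array([-0.86237429, -0.17790368,  0.08338287]), 'moment': array([ 0.08753982,  0.01070627, -0.03428134]), 'finger_force': 0.0, 'opening': 1.0012732298898392}
```

View pics/scene0.png

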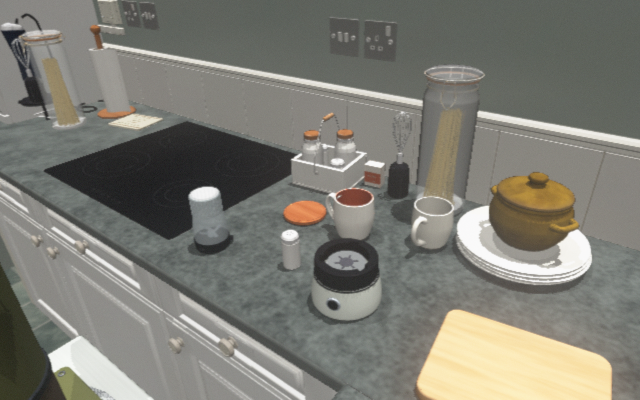

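View pics/top0.png

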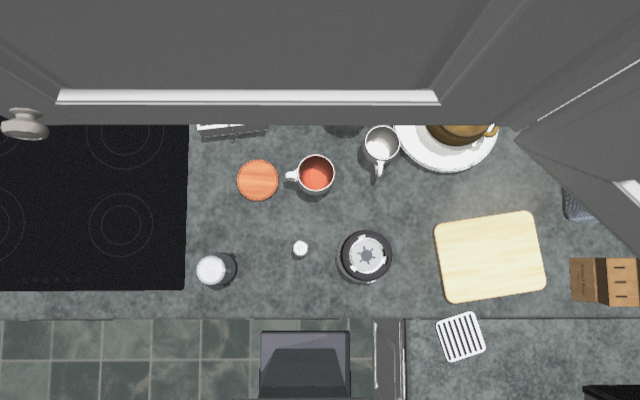

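The scene view shows the cup at (209,218), pepper at (291,250), base at (346,278) with the switch at (333,303), and the mugs behind. The top view shows the cup at (215,270), pepper at (301,248) and collar at (366,255).

```bash
cat > h.py <<'E'
import numpy as np, cv2
from plant import r
def cast(s,u,v,z):
    "pixel to point on plane at height z"
    d=s["pose"][:3,:3]@np.array([(u-s["cx"])/s["fx"],-(v-s["cy"])/s["fy"],-1.0]); o=s["pose"][:3,3]
    return o+d*(z-o[2])/d[2]
def proj(s,p):
    c=s["pose"][:3,:3].T@(np.asarray(p)-s["pose"][:3,3]); return s["cx"]+s["fx"]*c[0]/-c[2], s["cy"]-s["fy"]*c[1]/-c[2]
E
python3 - <<'E'
from h import *
t=cv2.imread("pics/top0.png"); s=cv2.imread("pics/scene0.png")
a=cv2.resize(t[225:285,335:397],(400,387),interpolation=cv2.INTER_CUBIC)
b=cv2.resize(t[245:295,190:242],(400,385),interpolation=cv2.INTER_CUBIC)[:387]
b=cv2.copyMakeBorder(b,0,2,0,0,cv2.BORDER_CONSTANT)
cv2.imwrite("pics/crop0.png",np.hstack([a,b]))
E
```

```text
(no output)
```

View pics/crop0.png

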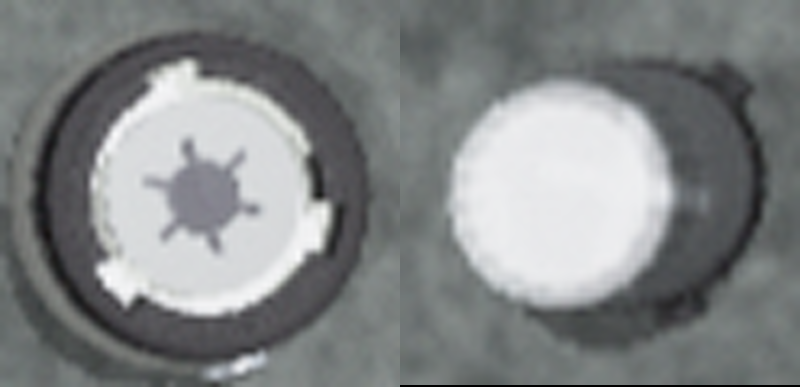

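The crop shows the slots as bright notches at about (175,75), (320,230) and (118,285) in the left panel. In the right panel a lug is visible at (735,85), with perhaps another at (690,308).

Run:
```python
from h import *
S=r.snapshot("top"); im=S["image"]; C=r.snapshot("scene")
g=im.astype(int).sum(2)
def blob(m,x0,x1,y0,y1):
    M=np.zeros(m.shape,np.uint8); M[y0:y1,x0:x1]=m[y0:y1,x0:x1]
    c=max(cv2.findContours(M,cv2.RETR_EXTERNAL,cv2.CHAIN_APPROX_NONE)[0],key=cv2.contourArea); return c
# collar outer edge
pa=lambda x,y:(335+(x+.5)/6.45-.5,225+(y+.5)/6.45-.5)
pb=lambda x,y:(190+(x+.5)/7.69-.5,245+(y+.5)/7.69-.5)
# bore: bright area inside the collar
cin=blob(g>330,345,388,233,277); e=cv2.fitEllipse(cv2.convexHull(cin)); print("bright",e)
dk=blob(g<270,338,394,226,283); e2=cv2.fitEllipse(cv2.convexHull(dk)); print("collar",e2, cast(S,*e2[0],.092), "diam",np.array(e2[1])/S["fx"]*(S["pose"][2,3]-.092))
c=cast(S,*e2[0],.092)
for p in[(175,75),(320,230),(118,285)]:
    q=cast(S,*pa(*p),.089); d=q-c; print("slot",q,np.hypot(*d[:2]),np.degrees(np.arctan2(d[1],d[0])))
top=blob(g>480,185,230,250,292); e3=cv2.fitEllipse(top); k=cast(S,*e3[0],.122); print("cup",e3,k,"diam",np.array(e3[1])/S["fx"]*(S["pose"][2,3]-.122))
for p in[(335,85),(290,308)]:
    q=cast(S,*pb(*p),.011); d=q-k; print("lug",q,np.hypot(*d[:2]),np.degrees(np.arctan2(d[1],d[0])))
# scene view checks
print("scene collar",proj(C,c),"cup top",proj(C,k),"switch ray",cast(C,333,303,.03)-c)
print("pepper",cast(S,301,247,.074),"coaster",cast(S,257,180,.012),"mugs",cast(S,316,174,.09),cast(S,381,145,.086))
```

```text
bright ((366.1893615722656, 254.65994262695312), (38.31939697265625, 40.05917739868164), 9.0291166305542)
collar ((365.6414794921875, 255.08108520507812), (51.24015426635742, 52.561866760253906), 83.47737884521484) [ 0.47249363 -0.13665766  0.092     ] diam [0.10874316 0.11154813]
slot [ 0.51240647 -0.12921051  0.089     ] 0.04060166300968528 10.569027909239317
slot [ 0.46157196 -0.17618597  0.089     ] 0.04100938942260475 -105.44548170173015
slot [ 0.44386035 -0.10962282  0.089     ] 0.03937953138891732 136.64471927633028
cup ((210.2547607421875, 269.72052001953125), (27.41268539428711, 28.632213592529297), 44.88713073730469) [0.44361788 0.18342168 0.122     ] diam [0.05639787 0.05890688]
lug [0.47182056 0.15573711 0.011     ] 0.039519954232339546 -44.46884769890289
lug [0.40672794 0.16774961 0.011     ] 0.040080934962923635 -156.98260186416863
scene collar (np.float64(344.0848221311049), np.float64(254.4666191008381)) cup top (np.float64(203.2262914318281), np.float64(192.43978354776843)) switch ray [-0.05036228 -0.01366296 -0.062     ]
pepper [4.90024078e-01 1.49258062e-04 7.40000000e-02] coaster [0.64590381 0.10351452 0.012     ] mugs [ 0.64633293 -0.03221006  0.09      ] [ 0.7112876  -0.17438881  0.086     ]
```

Request:
carry_out(rows=[[[-38.4,-33.6,0],[0,0,75.5],0],[[-38.4,-33.6,0],[0,0,75.5],0],[[-38.4,-33.6,0],[0,0,75.5],0],[[-38.4,-33.6,0],[0,0,75.5],0],[[-38.4,-33.6,0],[0,0,75.5],0],[[-38.4,-33.6,0],[0,0,75.5],0],[[-38.4,-33.6,0],[0,0,75.5],0],[[-38.4,-33.6,0],[0,0,75.5],0],[[-38.4,-33.6,0],[0,0,75.5],0],[[-38.4,-33.6,0],[0,0,75.5],0],[[-38.4,-33.6,0],[0,0,75.5],0],[[-38.4,-33.6,0],[0,0,75.5],0]], newtons=40)

```text
clock: 1.4
tool_pos: [0.4451, 0.1817, 0.2387]
eef_rot: [0.709, 0.705, 0.0, 0.0]
contact_force: [-0.6, 0.5, -0.4]
opening: 1.0
finger_force: 0.0
```

Request:
carry_out(rows=[[[0.1,-0.15,4],[0,0,0],0],[[0.1,-0.15,8],[0,0,0],0],[[0.1,-0.15,12],[0,0,0],0],[[0.1,-0.15,14],[0,0,0],0],[[0.1,-0.15,15],[0,0,0],0],[[0.1,-0.15,15.4],[0,0,0],0],[[0.1,-0.15,15.4],[0,0,0],0.1],[[0.1,-0.15,15.4],[0,0,0],0.2],[[0.1,-0.15,15.4],[0,0,0],0.25],[[0.1,-0.15,15.4],[0,0,0],0.3],[[0.1,-0.15,15.4],[0,0,0],0.35],[[0.1,-0.15,15.4],[0,0,0],0.4]], newtons=40)

```text
clock: 2.6
tool_pos: [0.4435, 0.1851, 0.0853]
eef_rot: [0.707, 0.707, 0.001, 0.0]
contact_force: [1.5, -0.6, 5.9]
opening: 0.663
finger_force: 40.0
```

Request:
carry_out(rows=[[[0,0,0],[0,0,0],0.5],[[0,0,0],[0,0,0],0.6],[[0,0,0],[0,0,0],0.6],[[0,0,0],[0,0,0],0.6]])

```text
clock: 3.0
tool_pos: [0.4435, 0.1851, 0.0853]
eef_rot: [0.707, 0.707, 0.001, 0.0]
contact_force: [1.1, -0.4, 5.7]
opening: 0.669
finger_force: 40.0
```

Request:
carry_out(rows=[[[0,0,-1],[0,0,0],0.6],[[0,0,-3],[0,0,0],0.6],[[0,0,-6],[0,0,0],0.6],[[0,0,-9],[0,0,0],0.6],[[0,0,-12],[0,0,0],0.6],[[0,0,-12],[0,0,0],0.6],[[0,0,-12],[0,0,0],0.6]])

```text
clock: 3.7
tool_pos: [0.442, 0.1847, 0.2048]
eef_rot: [0.707, 0.707, -0.0, -0.0]
contact_force: [-1.0, -0.0, -3.4]
opening: 0.667
finger_force: 40.0
```

Request:
carry_out(rows=[[[-4,0.4,0],[0,0,-6],0.6],[[-8,0.8,0],[0,0,-12],0.6],[[-12,1.2,0],[0,0,-18],0.6],[[-16,1.6,0],[0,0,-24],0.6],[[-20,2,0],[0,0,-30],0.6],[[-24,2.4,0],[0,0,-36],0.6],[[-28,2.8,0],[0,0,-42],0.6],[[-32.1,3.1,0],[0,0,-48],0.6],[[-32.1,3.1,0],[0,0,-54],0.6],[[-32.1,3.1,0],[0,0,-54],0.6],[[-32.1,3.1,0],[0,0,-54],0.6],[[-32.1,3.1,0],[0,0,-54],0.6]])

```text
clock: 4.9
tool_pos: [0.4732, -0.1346, 0.2041]
eef_rot: [0.308, 0.951, 0.0, -0.001]
contact_force: [-1.0, -0.2, -2.7]
opening: 0.671
finger_force: 40.0
```

Run:
```python
from h import *
s=r.snapshot("scene"); im=s["image"][:,:,::-1]; t=r.snapshot("top"); it=t["image"][:,:,::-1]
a=cv2.resize(im[120:325,270:430],(468,600),interpolation=cv2.INTER_CUBIC); 
b=cv2.resize(it[200:300,320:420],(330,330),interpolation=cv2.INTER_CUBIC); b=cv2.copyMakeBorder(b,0,270,0,0,cv2.BORDER_CONSTANT)
cv2.imwrite("pics/held.png",np.hstack([a,b])); cv2.imwrite("pics/held_full.png",im)
st=r.get_state(); print(st["tool_pos"],st["eef_rot"],st["q"])
```

```text
[ 0.47355429 -0.1348866   0.20445436] [ 3.08223386e-01  9.51313904e-01  1.39639581e-04 -4.26111275e-04] [ 0.34622772  0.57792006 -0.25351858  1.99266486  0.24413808  0.600525
  0.87386179]
```

View pics/held.png

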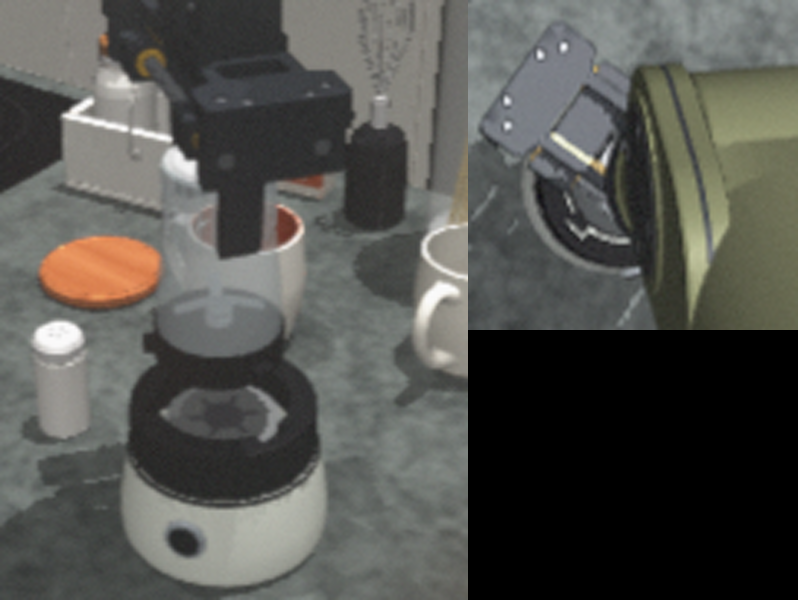

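The held view shows the ring spanning crop columns 157–285 above the collar, which spans 130–318. One lug is at (150,343) on the left.

Run:
```python
from h import *
s=r.snapshot("scene")
pc=lambda x,y:(270+(x+.5)/2.925-.5,120+(y+.5)/2.927-.5)
print("ring u meas",pc(221,0)[0],"collar u meas",pc(224,0)[0])
for y in(-.1347,-.1367,-.1387): print(y,proj(s,(.4735,y,.131)))
for c in((.473,-.138,.09),): print("collar pred",proj(s,c))
print("lug meas",pc(150,343))
for cy in(-.1347,-.137):
  for a in(126,130,134,138,142):
    A=np.radians(a); print(cy,a,proj(s,(.4735+.0425*np.cos(A),cy+.0425*np.sin(A),.1305)))
```

```text
ring u meas 345.2264957264957 collar u meas 346.2521367521368
-0.1347 (np.float64(343.37891192316823), np.float64(234.20564392380226))
-0.1367 (np.float64(344.3813292194176), np.float64(234.60611773391147))
-0.1387 (np.float64(345.3867139449758), np.float64(235.0077770560086))
collar pred (np.float64(344.9235852858812), np.float64(255.5788738792766))
lug meas (320.95299145299145, 236.85565425350188)
-0.1347 126 (np.float64(317.2035747213243), np.float64(234.53949626483188))
-0.1347 130 (np.float64(317.1800421087872), np.float64(235.55760831381048))
-0.1347 134 (np.float64(317.28464101564055), np.float64(236.57758953418875))
-0.1347 138 (np.float64(317.51821988306773), np.float64(237.59441411600795))
-0.1347 142 (np.float64(317.8809811094624), np.float64(238.60296552181137))
-0.137 126 (np.float64(318.30955212034115), np.float64(234.9996459024802))
-0.137 130 (np.float64(318.2899031440637), np.float64(236.0211233698307))
-0.137 134 (np.float64(318.39862365191743), np.float64(237.04449357782528))
-0.137 138 (np.float64(318.6365465644494), np.float64(238.06471410583558))
-0.137 142 (np.float64(319.00385723626533), np.float64(239.07665123387056))
```

Request:
carry_out(rows=[[[-0.12,-0.16,0.8],[0,0,0],0.6],[[-0.12,-0.16,1.6],[0,0,0],0.6],[[-0.12,-0.16,2.2],[0,0,0],0.6],[[-0.12,-0.16,2.4],[0,0,0],0.6],[[-0.12,-0.16,2.4],[0,0,0],0.6],[[-0.12,-0.16,2.4],[0,0,0],0.6]])

```text
clock: 5.65
tool_pos: [0.4738, -0.1382, 0.1807]
eef_rot: [0.309, 0.951, 0.0, 0.0]
contact_force: [-0.2, 0.2, -3.5]
opening: 0.67
finger_force: 40.0
```

Request:
carry_out(rows=[[[0,0,0.1],[0,0,0],0.6],[[0,0,0.2],[0,0,0],0.6],[[0,0,0.3],[0,0,0],0.6],[[0,0,0.4],[0,0,0],0.6],[[0,0,0.4],[0,0,0],0.6],[[0,0,0.4],[0,0,0],0.6]])

```text
clock: 6.25
tool_pos: [0.4737, -0.1382, 0.1767]
eef_rot: [0.309, 0.951, 0.0, -0.0]
contact_force: [0.6, -0.5, -3.3]
opening: 0.668
finger_force: 40.0
```

Request:
carry_out(rows=[[[0,0,0.1],[0,0,0],0.6],[[0,0,0.2],[0,0,0],0.6],[[0,0,0.3],[0,0,0],0.6],[[0,0,0.3],[0,0,0],0.6],[[0,0,0.3],[0,0,0],0.6]])

```text
clock: 6.75
tool_pos: [0.4736, -0.1382, 0.1736]
eef_rot: [0.309, 0.951, -0.0, -0.0]
contact_force: [-0.8, 0.6, -3.1]
opening: 0.669
finger_force: 40.0
```

Request:
carry_out(rows=[[[0,0,0.1],[0,0,0],0.6],[[0,0,0.2],[0,0,0],0.6],[[0,0,0.3],[0,0,0],0.6],[[0,0,0.4],[0,0,0],0.6],[[0,0,0.45],[0,0,0],0.6],[[0,0,0.5],[0,0,0],0.6],[[0,0,0.5],[0,0,0],0.6]])

```text
clock: 7.45
tool_pos: [0.4739, -0.1383, 0.1688]
eef_rot: [0.309, 0.951, -0.0, 0.0]
contact_force: [-0.9, -1.0, -1.2]
opening: 0.664
finger_force: 40.0
```

Request:
carry_out(rows=[[[0,0,0.05],[0,0,0],0.6],[[0,0,0.1],[0,0,0],0.6],[[0,0,0.1],[0,0,0],0.6],[[0,0,0.1],[0,0,0],0.6]])

```text
clock: 7.85
tool_pos: [0.4742, -0.1385, 0.168]
eef_rot: [0.309, 0.951, 0.0, 0.001]
contact_force: [0.2, -0.6, 2.5]
opening: 0.665
finger_force: 40.0
```

Request:
carry_out(rows=[[[0,0,0],[0,0,1],0.6],[[0,0,0],[0,0,2],0.6],[[0,0,0],[0,0,3],0.6],[[0,0,0],[0,0,4],0.6],[[0,0,0],[0,0,4],0.6]])

```text
clock: 8.35
tool_pos: [0.474, -0.1378, 0.1681]
eef_rot: [0.342, 0.94, 0.0, 0.0]
contact_force: [-1.4, 1.1, 10.5]
opening: 0.666
finger_force: 40.0
```

Request:
carry_out(rows=[[[0,0,0],[0,0,-2],0.6],[[0,0,0],[0,0,-4],0.6],[[0,0,0],[0,0,-5],0.6],[[0,0,0],[0,0,-6],0.6],[[0,0,0],[0,0,-7],0.6],[[0,0,0],[0,0,-8],0.6],[[0,0,0],[0,0,-8],0.6]])

```text
clock: 9.05
tool_pos: [0.4727, -0.1384, 0.1672]
eef_rot: [0.276, 0.961, -0.0, -0.001]
contact_force: [-1.7, -1.2, -3.9]
opening: 0.669
finger_force: 40.0
```

Request:
carry_out(rows=[[[0,0,0.05],[0,0,0],0.6],[[0,0,0.1],[0,0,0],0.6],[[0,0,0.15],[0,0,0],0.6],[[0,0,0.2],[0,0,0],0.6],[[0,0,0.2],[0,0,0],0.6]])

```text
clock: 9.55
tool_pos: [0.4731, -0.1385, 0.1655]
eef_rot: [0.276, 0.961, -0.0, -0.001]
contact_force: [-2.8, -1.7, -2.1]
opening: 0.668
finger_force: 40.0
```

Request:
carry_out(rows=[[[0,0,0.05],[0,0,0],0.6],[[0,0,0.1],[0,0,0],0.6],[[0,0,0.15],[0,0,0],0.6],[[0,0,0.2],[0,0,0],0.6],[[0,0,0.25],[0,0,0],0.6],[[0,0,0.3],[0,0,0],0.6],[[0,0,0.3],[0,0,0],0.6]])

```text
clock: 10.25
tool_pos: [0.4731, -0.1384, 0.1631]
eef_rot: [0.276, 0.961, -0.0, -0.0]
contact_force: [-4.8, -1.3, 5.4]
opening: 0.667
finger_force: 40.0
```

Request:
carry_out(rows=[[[0.03,-0.04,0.1],[0,0,0],0.6],[[0.03,-0.04,0.2],[0,0,0],0.6],[[0.03,-0.04,0.3],[0,0,0],0.6],[[0.03,-0.04,0.4],[0,0,0],0.6],[[0.03,-0.04,0.5],[0,0,0],0.6],[[0.03,-0.04,0.55],[0,0,0],0.6],[[0.03,-0.04,0.55],[0,0,0],0.6]], newtons=50)

```text
clock: 10.95
tool_pos: [0.473, -0.1384, 0.1582]
eef_rot: [0.276, 0.961, -0.0, 0.0]
contact_force: [-5.0, -0.0, 10.6]
opening: 0.667
finger_force: 50.0
```

Request:
carry_out(rows=[[[0.02,-0.02,0.05],[0,0,0],0.6],[[0.02,-0.02,0.1],[0,0,0],0.6],[[0.02,-0.02,0.14],[0,0,0],0.6],[[0.02,-0.02,0.14],[0,0,0],0.6],[[0.02,-0.02,0.14],[0,0,0],0.6]])

```text
clock: 11.45
tool_pos: [0.473, -0.1384, 0.157]
eef_rot: [0.276, 0.961, -0.0, 0.0]
contact_force: [-5.6, -1.1, 11.7]
opening: 0.665
finger_force: 50.0
```

```bash
python3 -c "
from plant import r
s=r.get_state();print(s['tool_pos'],s['contact_force'],s['moment'],s['q'][6])"
```

```text
[ 0.47298732 -0.13836819  0.15699166] [-5.61121353 -1.0669501  11.73795158] [-0.50037981  1.50362111 -0.32848419] 0.8875792910802955
```

Request:
carry_out(rows=[[[0.03,-0.03,0.04],[0,0,1],0.6],[[0.03,-0.03,0.04],[0,0,3],0.6],[[0.03,-0.03,0.04],[0,0,5],0.6],[[0.03,-0.03,0.04],[0,0,8],0.6],[[0.03,-0.03,0.04],[0,0,8],0.6]])

```text
clock: 11.95
tool_pos: [0.4738, -0.1381, 0.1567]
eef_rot: [0.342, 0.94, 0.0, 0.002]
contact_force: [-3.7, -0.4, 12.0]
opening: 0.665
finger_force: 50.0
```

```bash
python3 -c "
from plant import r
s=r.get_state();print(s['tool_pos'],s['contact_force'],s['moment'],s['q'][6])"
```

```text
[ 0.47384935 -0.13807164  0.15672448] [-3.66838406 -0.38718576 11.95181019] [-0.38846762  1.06887461 -0.08169061] 0.7968254244607709
```

Request:
carry_out(rows=[[[0,0,0],[0,0,4],0.6],[[0,0,0],[0,0,8],0.6],[[0,0,0],[0,0,12],0.6],[[0,0,0],[0,0,16],0.6],[[0,0,0],[0,0,20],0.6],[[0,0,0],[0,0,24],0.6],[[0,0,0],[0,0,28],0.6],[[0,0,0],[0,0,30],0.6],[[0,0,0],[0,0,30],0.6]])

```text
clock: 12.85
tool_pos: [0.4744, -0.1378, 0.1567]
eef_rot: [0.573, 0.82, 0.001, 0.002]
contact_force: [-3.4, -0.9, 11.8]
opening: 0.664
finger_force: 50.0
```

```bash
python3 -c "
from plant import r
s=r.get_state();print(s['tool_pos'],s['contact_force'],s['moment'],s['q'][6])"
```

```text
[ 0.47435626 -0.13783698  0.15673983] [-3.41444466 -0.88477974 11.80272833] [-0.25932559  1.02322694 -0.0689463 ] 0.4661530706008979
```

Request:
carry_out(rows=[[[0,0,0],[0,0,4],0.6],[[0,0,0],[0,0,8],0.6],[[0,0,0],[0,0,12],0.6],[[0,0,0],[0,0,16],0.6],[[0,0,0],[0,0,20],0.6],[[0,0,0],[0,0,24],0.6],[[0,0,0],[0,0,28],0.6],[[0,0,0],[0,0,28],0.6]])

```text
clock: 13.65
tool_pos: [0.4751, -0.1377, 0.1568]
eef_rot: [0.754, 0.657, 0.002, 0.002]
contact_force: [-2.1, 0.1, 11.2]
opening: 0.664
finger_force: 50.0
```

```bash
python3 -c "
from plant import r
s=r.get_state();print(s['tool_pos'],s['contact_force'],s['moment'],s['q'][6])"
```

```text
[ 0.47510958 -0.13771151  0.15680061] [-2.12832135  0.14875466 11.1925685 ] [ 0.09290281  0.92553986 -0.07087923] 0.16427000077770082
```

Request:
carry_out(rows=[[[0,0,0],[0,0,2],0.6],[[0,0,0],[0,0,4],0.6],[[0,0,0],[0,0,5],0.6],[[0,0,0],[0,0,6],0.6],[[0,0,0],[0,0,6],0.6]])

```text
clock: 14.15
tool_pos: [0.4752, -0.1378, 0.1568]
eef_rot: [0.787, 0.617, 0.002, 0.002]
contact_force: [-2.4, 1.0, 11.8]
opening: 0.667
finger_force: 50.0
```

```bash
python3 -c "
from plant import r
import numpy as np
s=r.get_state();print(s['tool_pos'],s['contact_force'],s['moment'],147.96-2*np.degrees(np.arctan2(s['eef_rot'][1],s['eef_rot'][0])))"
```

```text
[ 0.47521309 -0.13784284  0.15677669] [-2.36524512  1.03482398 11.834918  ] [-0.02658656  0.84867622  0.03869577] 71.7934490035243
```

Request:
carry_out(rows=[[[0,0,0],[0,0,1],0.6],[[0,0,0],[0,0,2],0.6],[[0,0,0],[0,0,3],0.6],[[0,0,0],[0,0,3],0.6]])

```text
clock: 14.55
tool_pos: [0.4753, -0.1379, 0.1568]
eef_rot: [0.803, 0.596, 0.002, 0.002]
contact_force: [-1.5, 0.5, 11.0]
opening: 0.665
finger_force: 50.0
```

```bash
cat > st.py <<'E'
from plant import r
import numpy as np
s=r.get_state();print(s['tool_pos'],s['contact_force'],s['moment'],147.96-2*np.degrees(np.arctan2(s['eef_rot'][1],s['eef_rot'][0])))
E
python3 st.py
```

```text
[ 0.47530701 -0.13786093  0.15679274] [-1.49661291  0.51711673 11.00404202] [-0.02481575  0.79996615  0.00610045] 74.7840964711946
```

Request:
carry_out(rows=[[[0,0,0],[0,0,1],0.6],[[0,0,0],[0,0,2],0.6],[[0,0,0],[0,0,3],0.6],[[0,0,0],[0,0,3],0.6]])

```text
clock: 14.95
tool_pos: [0.4745, -0.1373, 0.1567]
eef_rot: [0.818, 0.576, 0.002, 0.001]
contact_force: [-2.5, 1.8, 11.7]
opening: 0.668
finger_force: 50.0
```

```bash
python3 st.py
```

```text
[ 0.4745367  -0.13726556  0.15670675] [-2.49085242  1.82059141 11.65024206] [0.21384254 1.06429914 0.50289589] 77.64818497950375
```

Request:
carry_out(rows=[[[0,0,-0.05],[0,0,-0.5],0.6],[[0,0,-0.1],[0,0,-0.5],0.6],[[0,0,-0.2],[0,0,-0.5],0.6],[[0,0,-0.3],[0,0,-0.5],0.6],[[0,0,-0.4],[0,0,-0.5],0.6],[[0,0,-0.5],[0,0,-0.5],0.6],[[0,0,-0.5],[0,0,-0.5],0.6]])

```text
clock: 15.65
tool_pos: [0.4744, -0.1374, 0.1603]
eef_rot: [0.816, 0.579, 0.001, 0.001]
contact_force: [2.0, 1.7, -3.1]
opening: 0.664
finger_force: 50.0
```

```bash
python3 st.py
```

```text
[ 0.4743845  -0.13740386  0.16033531] [ 1.97163368  1.74571538 -3.0686703 ] [ 0.33680961 -0.04613772  0.22188731] 77.26454943440245
```

Request:
carry_out(rows=[[[0,0,0.1],[0,0,0],0.6],[[0,0,0.1],[0,0,0],0.3],[[0,0,0.1],[0,0,0],0.2],[[0,0,0.1],[0,0,0],0.1],[[0,0,0.1],[0,0,0],0],[[0,0,0.1],[0,0,0],0],[[0,0,0.1],[0,0,0],0],[[0,0,0.1],[0,0,0],0]])

```text
clock: 16.45
tool_pos: [0.4725, -0.1385, 0.1594]
eef_rot: [0.817, 0.577, -0.0, -0.0]
contact_force: [0.1, 0.6, 0.7]
opening: 1.001
finger_force: 0.0
```

Request:
carry_out(rows=[[[0,0,-2],[0,0,0],0],[[0,0,-4],[0,0,0],0],[[0,0,-6],[0,0,0],0],[[0,0,-9],[0,0,0],0],[[0,0,-12],[0,0,0],0],[[0,0,-12],[0,0,0],0],[[0,0,-12],[0,0,0],0]])

```text
clock: 17.15
tool_pos: [0.4726, -0.1385, 0.2796]
eef_rot: [0.817, 0.577, 0.0, 0.0]
contact_force: [-0.0, 0.7, -1.4]
opening: 1.004
finger_force: 0.0
```

Run:
```python
from h import *
s=r.snapshot("scene"); im=s["image"][:,:,::-1]
cv2.imwrite("pics/end.png",cv2.resize(im[120:325,250:450],(585,600),interpolation=cv2.INTER_CUBIC))
print(r.get_state()["contact_force"], r.get_state()["opening"])
print("axis foot/top px at lock",[(np.array(proj(s,(.4735,-.138,z)))-[250,120])*2.925 for z in(.097,.197)])
```

```text
[ 0.63898368  0.39592293 -1.0963137 ] 0.9992546337315278
axis foot/top px at lock [array([278.13338621, 386.10480076]), array([277.64832387, 231.75160911])]
```

View pics/end.png

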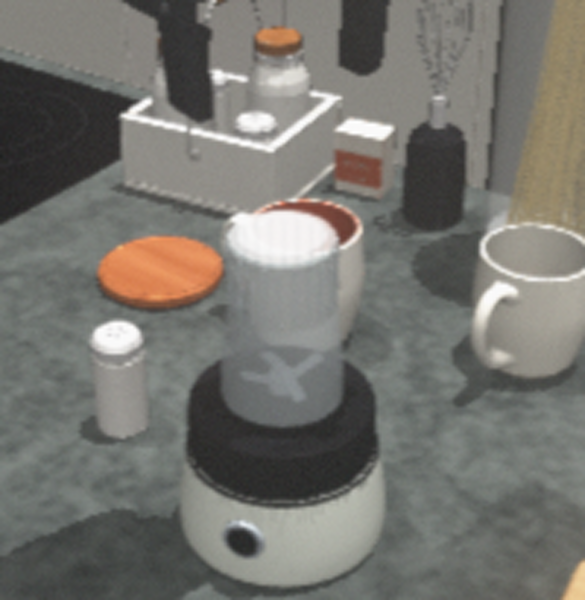

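The cup stands upright in the collar, with its top at about (284,238) against (278,232) expected when locked. The gripper is well above it, and the mugs, coaster and shaker look unmoved.

```bash
python3 -c "
from plant import r
print(r.finish_job())"
```

```text
the job is handed in; nothing more can be done
None
```

The cup is in the blender base, turned clockwise to the stop and risen about 3.6 mm into its lock; it stayed upright after I let go, and I handed the job in at about 17 s, though no verdict came back.

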